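# Set the stop pin of the strap press

## Robot

A 6-joint arm with a two-finger parallel gripper is mounted at the origin on the work surface. World frame = base frame: x ahead of the robot, y to its left, z up, the work surface at z = 0. Lengths are in m, angles in rad, forces in N, time in s.
With the tool pointing down it reaches from about 0.275 to 0.975 m from the base axis. Payload 8.4 kg.
Tool frame: the origin (TCP) lies midway between the tips of the shut fingers; the grasp point (between the pads) lies 19 mm behind it (r.grip_depth is the distance from the TCP to the grasp point, in m); z points along the fingers, y is the line along which they close (so a half turn about z gives the same grasp; the last joint's range is limited). The gripper opens to 92 mm and grips with 3 to 60 N. Pads are 20 mm wide; open, the fingers measure 128 mm over their backs; the gripper's body (75 mm by 189 mm) begins 69 mm behind the grasp point.
Start: joints at [1.335, 0.353, 1.633, -0, 1.155, -0.002], TCP at [0.145, 0.608, 0.215] pointing down, gripper open.
Joint ranges: [-2.63, 2.63], [-0.92, 2.1], [0.06, 2.66], [-1.3, 4.44], [0, 2.69], [-3.02, 3.02]. Speed limits (rad/s): [2.22, 2.22, 2.79, 3.14, 3.14, 3.14].

## Interface

Orientations are given as a 3x3 rotation matrix whose columns are the frame's x, y, z axes.
In Python, from plant import r gives the robot as it stands.
- The arm moves only by the tool play_rows, never from a script. Its arguments are lists of equal length, an entry for each row: "rot": the turn, a rotation vector about the tool's x, y, z in rad, a list of three; "linear": the shift along the tool's x, y, z in m, a list of three; "grip": the finger opening in m, from 0 to 0.0919. In form: {"rot": [[ax, ay, az], ...], "linear": [[tx, ty, tz], ...], "grip": [grip, ...]}. A call has 1 to 10 rows; each row is the pose to reach, as a shift and turn from the pose commanded when the call began, along the tool's axes at that moment; what a row does not reach only later rows make up. A row lasts 1/10 s, in which the tool goes at most 50 mm and 8.59 degrees, less where a joint would pass 70% of its speed; a pose out of reach is approached as far as the arm can. A call with a gripper value outside its range is refused whole. The fingers move at their own pace and stop on an object; "force" is the grip in N (left out, the last holds). Time passes only in rows, so rows that repeat a pose let the fingers close. It gives the time, the measured TCP pose, the force, the opening and the grip force at its end, in the units of the state.
- r.get_obs(): the state, without advancing time (a new reading comes with each control period).
- r.read_camera(name): name is "side" or "top" or "wrist"; returns a dict with "frame" (400x640x3 uint8, red, green, blue), "z_map" (400x640 float32, m along the optical axis (not along the pixel's ray), 0 where there is no reading), "mtx" (3x3 intrinsics, pixels), "R" (3x3) and "t" (3): a world point X has camera coordinates R X + t. Camera axes: x right, y down, z forward; pixel columns grow to the right and rows downward; lengths in m; the calibration is good to about 2 mm. A picture is of the moment at which its call begins.
- r.job_done(): hands the job in; it is judged then, once.
Trained networks look in a picture, given as the dict that the camera call returned (one of the last four; its "shot" number tells which), for a name from the list of things; names that differ only in an ending like _2 or _b are one class to them, and where a whole thing is asked for, a point or a joint stands for the part that bears it (a point fixed in the world has none). Each returns a list of dicts, best first, with "p" (0 to 1); they miss things now and then, are a little off and sometimes report something else, mostly with a low value. They report only what shows in the picture. A call takes as long as a camera call. They do not tell look-alikes from the thing itself.
- r.recognise(label, picture): "rect" ([centre column, centre row, width, height] in pixels, round what is visible of it).
- r.cut_out(label, picture): "region" (400x640 bool, what is visible of it) and "rect" ([centre column, centre row, width, height] in pixels, round what is visible of it).
- r.tip_of(label, picture): "pixel" ([column, row] in pixels: a listed point, or the origin of a listed thing).
The state is a dict: "clock": time; "qpos": joint angles; "joint_velocities": joint speeds; "tau": joint torques, N m; "tool_pos": TCP position; "tool_rot": TCP orientation; "wrist_force": force on the tool from outside, world axes, zero at the start; "moment": the same for the moment, N m; "finger_gap": opening from 0.0 (shut) to 1.0 (fully open); "grasp_force": force on a finger pad.
Only numpy, scipy, OpenCV 4.12 (cv2) and the standard library are available. Lean on these libraries where they do the work, as an engineer would, in place of code of your own. Each camera call takes 0.05 s, during which the arm holds its last target. There are 200 camera calls.

## Task

Set up the strap press for the next belt: take the stop pin with the plain round grip out of the wooden rack and fit it in the outermost bore of the press's stop bar. It is a close fit, so start it leaning about fifteen degrees with the low edge of its foot inside the bore, feel it upright, slide it down without letting it drop and press its collar firmly down on the bar with 10 to 15 N for a second, at no time forcing it with more than 20 N. Let go of it and leave the other tooling and the jar as they are.

Things in the scene. Friction and masses are not known exactly. Their poses are not given: they have to be found in the camera images.
- stop_pin: Bare steel pin, 0.2-0.35 kg, collar resting on the rack's top (55 mm) in any of its places. Shank: diameter 20, length 44 mm, 1 mm chamfer at the foot; collar: diameter 34, 6 mm thick; above it a straight-sided knurled round grip: diameter 24, 34 mm tall. Origin on the axis at the collar's underside, z up along the axis: grip from z = 6 to 40 mm, foot at -44. It lifts straight out of the rack.
- pin_foot (a point): Centre of the flat foot of the stop pin's shank, 44 mm below the pin's origin; z along the pin's axis, upwards.
- bore (a point): Centre of the target bore's mouth in the top face of the stop bar, 54 to 66 mm above the bench; z up out of the bore, y along the bar away from the press, x across the bar away from the robot. Round upright blind bore, diameter 21 mm (the shank plus 1 mm), 48 mm deep, edge sharp. It is the bore farthest from the press. A shank leaning 15 degrees enters until its low edge is about 6 mm down.
- press: Half-ton bench press, fixed, front to the robot, on levelling feet 4 to 16 mm high: grey base 220 x 112 mm, column, ram (335 mm high), hand lever on its -y side. Origin at the base's underside under the ram; x away from the robot, y along the stop bar, z up. Stop bar: steel, flat top at z = 50 mm, 60 mm wide (x -30 to 30), from y = 60 to 320 mm; three equal bores on x = 0 at y = 150, 215 and 280 mm, the last the target.
- rack: Fixed beech rack 75 mm (x) by 225 mm (y), 55 mm high, with three loose bored places (diameter 23.5 mm) on its middle line at y = -75, 0 and 75 mm. Origin: centre of its underside.
- snap_die: Steel snap-setting die standing in the rack: flat mushroom head, diameter 40, 14 mm high. Not to be moved. Origin at the underside of the head.
- ball_pin: Pin with a black ball knob of diameter 30 mm (top 45 mm above the rack) and a collar of diameter 30, standing in the rack. Not to be moved. Origin at the collar's underside.
- rivet_jar: Closed glass jar of rivets with a steel lid, diameter 64, 75 mm high, standing on the bench beyond the stop bar. Not to be moved. Origin: centre of its underside.
Things that resemble listed ones, but are neither listed nor needed, are in the scene too. What is shaped like the stop_pin but orange or red is not meant.

How it is judged:
By the outcome, as a careful person would: the job done as asked, in the order asked, and still so for the second after the job is handed in, with the robot touching nothing.
It also fails if it takes over 67 s, if anything falls off the work surface, if the arm or the gripper's body presses on something with over 40 N, if the wrist force passes 120 N, or if a joint passes its speed limit or range.

## Working session

There is one attempt and no reset: what is moved stays moved. The work goes in short steps, Python scripts to look and compute and a tool call to move; the robot and the scene stay as the last step left them, time stands still between calls to the robot, and variables do not carry over. Pictures are saved under pics/ and viewed, at most 10 in all, crops included, and the job is handed in when it is done.

Besides the shell and the picture viewer there is one more tool, called after ">>>" as name(argument=value, ...), one argument or row to a line, values as JSON. play_rows: Moves the arm, as the interface text tells. Its arguments: {"type":"object","properties":{"rot":{"type":"array","items":{"type":"array","items":{"type":"number"}}},"linear":{"type":"array","items":{"type":"array","items":{"type":"number"}}},"grip":{"type":"array","items":{"type":"number"}},"force":{"type":"number"}},"required":["rot","linear","grip"]}

```bash
mkdir -p pics; ls; cat > h.py <<'E'
import numpy as np, cv2
from plant import r
def save(n,d,crop=None,s=1):
    f=d["frame"]
    if crop: f=f[crop[1]:crop[3],crop[0]:crop[2]]
    f=cv2.resize(f,None,fx=s,fy=s,interpolation=cv2.INTER_CUBIC)
    cv2.imwrite("pics/%s.png"%n,cv2.cvtColor(f,cv2.COLOR_RGB2BGR))
def world(d,u,v,z=None):
    u=np.asarray(u,float);v=np.asarray(v,float)
    K=d["mtx"];ray=np.stack([(u-K[0,2])/K[0,0],(v-K[1,2])/K[1,1],np.ones_like(u)],-1)@d["R"]
    c=-d["R"].T@d["t"]
    if z is None:
        dd=d["z_map"][v.round().astype(int),u.round().astype(int)]
        return c+ray*dd[...,None]
    return c+ray*((z-c[2])/ray[...,2])[...,None]
def proj(d,X):
    p=(np.asarray(X)@d["R"].T+d["t"])@d["mtx"].T
    return p[...,:2]/p[...,2:]
E
python3 - <<'E'
from h import *
for n in("top","side"):
    d=r.read_camera(n);save(n+"0",d)
    print(n,-d["R"].T@d["t"],d["mtx"][0,0])
    for l in("stop_pin","press","rack","snap_die","ball_pin","rivet_jar"):
        print(l,[(round(x["p"],2),np.round(x["rect"]).tolist()) for x in r.recognise(l,d)][:4])
    print("bore",[(round(x["p"],2),np.round(x["pixel"],1).tolist()) for x in r.tip_of("bore",d)][:4])
E
```

```text
pics
top [0.50650434 0.05866194 1.00844765] 365.9335541892821
stop_pin [(0.58, [172.0, 227.0, 22.0, 19.0]), (0.55, [174.0, 258.0, 23.0, 18.0]), (0.53, [207.0, 242.0, 18.0, 13.0])]
press [(0.67, [456.0, 232.0, 232.0, 153.0])]
rack [(0.73, [238.0, 234.0, 90.0, 55.0]), (0.4, [460.0, 229.0, 231.0, 154.0])]
snap_die [(0.63, [266.0, 225.0, 17.0, 18.0])]
ball_pin [(0.53, [237.0, 235.0, 88.0, 51.0])]
rivet_jar [(0.63, [292.0, 180.0, 18.0, 23.0]), (0.48, [236.0, 232.0, 17.0, 11.0])]
bore []
side [0.44344089 0.63380221 0.70221546] 378.2942518217653
stop_pin [(0.65, [289.0, 380.0, 23.0, 30.0]), (0.57, [329.0, 320.0, 16.0, 27.0]), (0.57, [336.0, 388.0, 21.0, 25.0])]
press [(0.96, [370.0, 99.0, 118.0, 196.0])]
rack [(0.96, [325.0, 296.0, 50.0, 125.0])]
snap_die [(0.55, [318.0, 253.0, 21.0, 16.0])]
ball_pin [(0.6, [369.0, 100.0, 120.0, 196.0]), (0.58, [324.0, 282.0, 18.0, 26.0])]
rivet_jar [(0.66, [273.0, 224.0, 31.0, 43.0]), (0.2, [326.0, 297.0, 53.0, 124.0])]
bore [(0.81, [337.9, 170.7])]
```

View pics/top0.png

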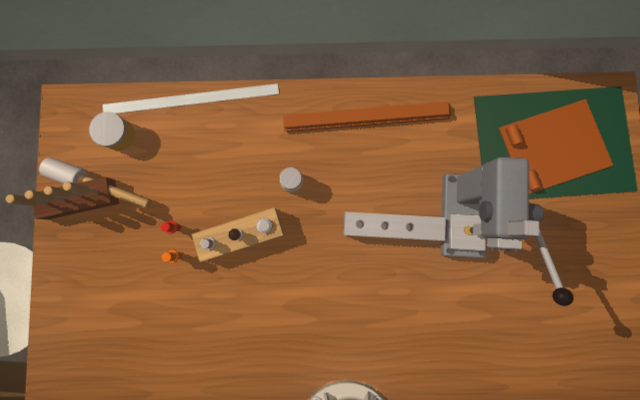

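View pics/side0.png

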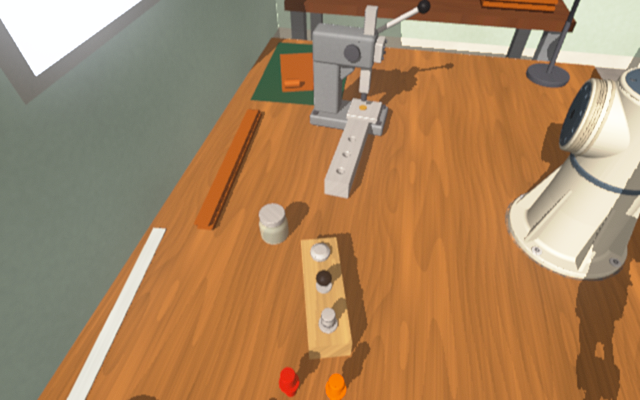

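Top view: the plain-grip steel pin stands in the rack's left place (207,242), ball pin at (235,234), die at (265,225). The bar's three bores are at (360,224), (385,226) and (410,227), so the outermost is (360,224). In the side view the pin is at (329,320) and the outer bore at (340,170).

```bash
python3 - <<'E'
from h import *
top=r.read_camera("top");side=r.read_camera("side");w=r.read_camera("wrist")
print(np.round(top["R"],3),proj(top,np.array([.145,.608,.215])))
print("wrist t in tool",np.round(r.get_obs()["tool_rot"].T@(-w["R"].T@w["t"]-r.get_obs()["tool_pos"]),4)); print(np.round(w["R"]@r.get_obs()["tool_rot"],3),w["mtx"][0,0])
print(np.round(r.get_obs()["tool_rot"],3))
for d,n,pts in((top,"top",[(207,243),(213,244),(360,224),(385,226),(410,227),(291,180),(375,218),(350,232),(200,257),(270,240)]),(side,"side",[(329,316),(340,170),(347,154),(352,139),(273,212)])):
    p=np.array(pts); print(n);print(np.round(np.c_[p,world(d,p[:,0],p[:,1])],3))
# bar plane & direction from depth
v,u=np.mgrid[205:245,340:450]; P=world(top,u.ravel(),v.ravel()); 
m=(P[:,2]>.045)&(P[:,2]<.075); Q=P[m]; print("bar z",np.median(Q[:,2]),cv2.minAreaRect((Q[:,:2]*1000).astype(np.float32)))
v,u=np.mgrid[205:270,185:290]; P=world(top,u.ravel(),v.ravel()); m=(abs(P[:,2]-.055)<.006);Q=P[m]; print("rack",np.median(Q[:,2]),cv2.minAreaRect((Q[:,:2]*1000).astype(np.float32)))
m=(P[:,2]>.085)&(u.ravel()<225);print("grip top",P[m].mean(0),P[m].max(0),P[m].min(0),m.sum())
v,u=np.mgrid[300:340,310:350]; P=world(side,u.ravel(),v.ravel()); m=(P[:,2]>.09);print("grip top side",P[m].mean(0),P[m].max(0),P[m].min(0),m.sum())
save("w0",w)
E
```

```text
[[-0.021 -1.    -0.003]
 [-0.995  0.021 -0.097]
 [ 0.097  0.001 -0.995]] [ 58.18937849 417.93723123]
wrist t in tool [ 6.660e-02 -1.000e-04 -1.706e-01]
[[ 0.     1.    -0.001]
 [-0.972 -0.    -0.235]
 [-0.235  0.001  0.972]] 340.4324672225299
[[-0.973  0.232 -0.   ]
 [ 0.232  0.973 -0.   ]
 [ 0.    -0.    -1.   ]]
top
[[ 2.07e+02  2.43e+02  4.96e-01  3.42e-01  9.20e-02]
 [ 2.13e+02  2.44e+02  4.93e-01  3.35e-01  6.20e-02]
 [ 3.60e+02  2.24e+02  5.38e-01 -5.00e-02  1.00e-02]
 [ 3.85e+02  2.26e+02  5.31e-01 -1.17e-01  1.30e-02]
 [ 4.10e+02  2.27e+02  5.27e-01 -1.85e-01  1.30e-02]
 [ 2.91e+02  1.80e+02  6.53e-01  1.31e-01  7.60e-02]
 [ 3.75e+02  2.18e+02  5.51e-01 -8.40e-02  5.90e-02]
 [ 3.50e+02  2.32e+02  5.16e-01 -1.80e-02  5.80e-02]
 [ 2.00e+02  2.57e+02  4.60e-01  3.70e-01  5.70e-02]
 [ 2.70e+02  2.40e+02  5.00e-01  1.97e-01  2.00e-03]]
side
[[ 3.29e+02  3.16e+02  4.88e-01  3.53e-01  9.60e-02]
 [ 3.40e+02  1.70e+02  5.34e-01 -5.30e-02  4.80e-02]
 [ 3.47e+02  1.54e+02  5.26e-01 -1.18e-01  4.70e-02]
 [ 3.52e+02  1.39e+02  5.21e-01 -1.84e-01  4.60e-02]
 [ 2.73e+02  2.12e+02  6.52e-01  1.33e-01  7.50e-02]]
bar z 0.058047515432382124 ((537.3448486328125, -142.58468627929688), (275.4484558105469, 94.17626953125), 85.6099624633789)
rack 0.05604892630370184 ((518.1732788085938, 275.0706481933594), (75.24690246582031, 225.2692413330078), 16.687223434448242)
grip top [0.49785271 0.30290097 0.22958578] [0.50650434 0.35853284 1.00844765] [0.48634171 0.05866194 0.08623348] 95
grip top side [0.48768145 0.36944557 0.13758145] [0.50232496 0.63380221 0.70221546] [0.44344089 0.33666148 0.09044726] 171
```

```bash
cat >> h.py <<'E'
from scipy.spatial.transform import Rotation as Ro
def down(a):  # tool pointing down, closing axis at angle a (deg)
    a=np.radians(a);y=np.array([np.cos(a),np.sin(a),0]);z=np.array([0,0,-1.]);return np.c_[np.cross(y,z),y,z]
def go(p,R,T=None):  # relative move from measured pose
    o=r.get_obs();T0=o["tool_rot"]
    print("rot",np.round(Ro.from_matrix(T0.T@R).as_rotvec(),4).tolist(),"lin",np.round(T0.T@(np.array(p)-o["tool_pos"]),4).tolist())
def st():
    o=r.get_obs();print("t",o["clock"],"pos",np.round(o["tool_pos"],4),"F",np.round(o["wrist_force"],1),"M",np.round(o["moment"],2),"q",np.round(o["qpos"],2),o["finger_gap"],o["grasp_force"])
E
python3 - <<'E'
from h import *
st();go([.4966,.347,.18],down(16.7))
E
```

```text
t 0.95 pos [0.1448 0.608  0.2146] F [ 0.3 -0.5  0.3] M [-0.01 -0.02  0.02] q [ 1.33  0.35  1.63  0.    1.16 -0.  ] 1.0026887587443258 0.0
rot [-0.0001, 0.0, 1.0455] lin [-0.4027, -0.1724, 0.0346]
```

>>> play_rows(
  rot=[
    [0, 0, 1.0455],
    [0, 0, 1.0455],
    [0, 0, 1.0455],
    [0, 0, 1.0455],
    [0, 0, 1.0455],
    [0, 0, 1.0455],
    [0, 0, 1.0455],
    [0, 0, 1.0455],
    [0, 0, 1.0455],
    [0, 0, 1.0455],
  ],
  linear=[
    [-0.403, -0.172, 0.035],
    [-0.403, -0.172, 0.035],
    [-0.403, -0.172, 0.035],
    [-0.403, -0.172, 0.035],
    [-0.403, -0.172, 0.035],
    [-0.403, -0.172, 0.035],
    [-0.403, -0.172, 0.035],
    [-0.403, -0.172, 0.035],
    [-0.403, -0.172, 0.035],
    [-0.403, -0.172, 0.035],
  ],
  grip=[0.06, 0.06, 0.06, 0.06, 0.06, 0.06, 0.06, 0.06, 0.06, 0.06],
  force=45,
)

```text
clock: 1.95
tool_pos: [0.5003, 0.3444, 0.1792]
tool_rot: [[-0.284, 0.959, 0.001], [0.959, 0.284, -0.001], [-0.001, 0.001, -1.0]]
wrist_force: [-0.7, 0.1, -0.4]
finger_gap: 0.654
grasp_force: 0.0
```

```bash
python3 - <<'E'
from h import *
st();d=r.read_camera("wrist");save("w1",d)
print("exp pin collar",proj(d,np.array([[.4966,.347,.095],[.4966,.347,.061]])))
for x in r.cut_out("stop_pin",d)[:3]: print(x["p"],x["rect"])
v,u=np.mgrid[0:400,0:640]; P=world(d,u.ravel(),v.ravel())
near=np.hypot(P[:,0]-.4966,P[:,1]-.347)<.03
for a,b in((.09,.1),(.058,.066)):
    Q=P[near&(P[:,2]>a)&(P[:,2]<b)]; print(len(Q),Q.mean(0),np.median(Q[:,2]),cv2.minEnclosingCircle((Q[:,:2]*1000).astype(np.float32)))
m=(abs(P[:,2]-.055)<.005);Q=P[m];print("rack",cv2.minAreaRect((Q[:,:2]*1000).astype(np.float32)),np.median(Q[:,2]))
go([.4966,.347,.0635],down(16.7))
E
```

```text
t 1.95 pos [0.5003 0.3444 0.1792] F [-0.7  0.1 -0.4] M [-0.03  0.   -0.02] q [ 0.6   0.36  1.71 -0.    1.07  0.31] 0.6542204557227732 0.0
exp pin collar [[317.29074792 197.82924653]
 [317.54938073 188.47592716]]
0.84 [309.6, 56.9, 41.8, 47.2]
0.7 [400.9, 81.3, 45.4, 40.8]
0.66 [311.5, 186.6, 38.3, 46.5]
753 [0.49039646 0.3487206  0.09505399] 0.09526854879627938 ((490.4932861328125, 347.99200439453125), 12.057344436645508)
388 [0.48930051 0.35527755 0.06136112] 0.06135354205924562 ((490.4981384277344, 348.0066223144531), 16.876405715942383)
rack ((508.24603271484375, 311.6197509765625), (111.95226287841797, 307.0450439453125), 6.698578357696533) 0.05530307218293107
rot [-0.0006, -0.0002, -0.0021] lin [0.0004, -0.0005, 0.1159]
```

```bash
cat >> h.py <<'E'
def circ(d,c,za,zb,rad=.03):
    v,u=np.mgrid[0:400,0:640]; P=world(d,u.ravel(),v.ravel())
    Q=P[(np.hypot(P[:,0]-c[0],P[:,1]-c[1])<rad)&(P[:,2]>za)&(P[:,2]<zb)]
    (x,y),rr=cv2.minEnclosingCircle((Q[:,:2]*1000).astype(np.float32));print("circ",round(x,1),round(y,1),"r",round(rr,1),"z",np.median(Q[:,2]).round(4),len(Q));return x/1000,y/1000
E
python3 - <<'E'
from h import *
d=r.read_camera("wrist");save("w1",d);st()
c=circ(d,(.492,.348),.09,.1);circ(d,(.492,.348),.058,.066)
go([c[0],c[1],.064],down(16.7))
E
```

```text
t 2.1 pos [0.4966 0.3474 0.1795] F [-0.  -0.1  0.2] M [-0.04  0.08  0.  ] q [0.61 0.36 1.71 0.   1.07 0.32] 0.6509044834965374 0.0
circ 490.5 347.8 r 12.2 z 0.0953 748
circ 490.4 348.0 r 17.0 z 0.0614 391
rot [-0.0006, -0.0003, -0.0007] lin [0.0021, -0.0057, 0.1155]
```

View pics/w1.png

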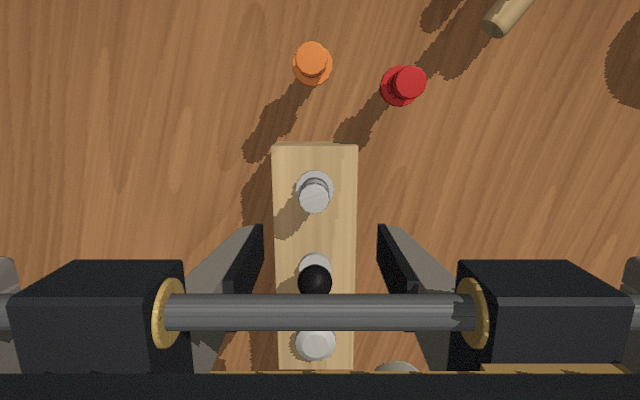

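Wrist view: the pin is at (314,195) between the open fingers, rack and ball pin behind it. The fitted circles (r 12.2 and 17.0) match grip and collar.

>>> play_rows(
  rot=[
    [0, 0, 0],
    [0, 0, 0],
    [0, 0, 0],
    [0, 0, 0],
    [0, 0, 0],
    [0, 0, 0],
    [0, 0, 0],
    [0, 0, 0],
    [0, 0, 0],
    [0, 0, 0],
  ],
  linear=[
    [0.002, -0.006, 0.025],
    [0.002, -0.006, 0.055],
    [0.002, -0.006, 0.085],
    [0.002, -0.006, 0.105],
    [0.002, -0.006, 0.115],
    [0.002, -0.006, 0.1155],
    [0.002, -0.006, 0.1155],
    [0.002, -0.006, 0.1155],
    [0.002, -0.006, 0.1155],
    [0.002, -0.006, 0.1155],
  ],
  grip=[0.06, 0.06, 0.06, 0.06, 0.06, 0.05, 0.03, 0.015, 0.015, 0.015],
  force=45,
)

```text
clock: 3.1
tool_pos: [0.4912, 0.3478, 0.065]
tool_rot: [[-0.287, 0.958, 0.001], [0.958, 0.287, 0.001], [0.0, 0.001, -1.0]]
wrist_force: [-1.0, -1.0, 3.6]
finger_gap: 0.251
grasp_force: 45.0
```

>>> play_rows(
  rot=[
    [0, 0, 0],
    [0, 0, 0],
    [0, 0, 0],
  ],
  linear=[
    [0, 0, 0],
    [0, 0, 0],
    [0, 0, 0],
  ],
  grip=[0.015, 0.015, 0.015],
)

```text
clock: 3.4
tool_pos: [0.4912, 0.3479, 0.065]
tool_rot: [[-0.287, 0.958, 0.001], [0.958, 0.287, 0.001], [0.001, 0.001, -1.0]]
wrist_force: [0.1, 0.9, 5.8]
finger_gap: 0.248
grasp_force: 45.0
```

>>> play_rows(
  rot=[
    [0, 0, 0],
    [0, 0, 0],
    [0, 0, 0],
    [0, 0, 0],
    [0, 0, 0],
    [0, 0, 0],
  ],
  linear=[
    [0, 0, -0.01],
    [0, 0, -0.03],
    [0, 0, -0.06],
    [0, 0, -0.09],
    [0, 0, -0.12],
    [0, 0, -0.12],
  ],
  grip=[0.015, 0.015, 0.015, 0.015, 0.015, 0.015],
)

```text
clock: 4.0
tool_pos: [0.4926, 0.3488, 0.1885]
tool_rot: [[-0.287, 0.958, 0.005], [0.958, 0.287, 0.004], [0.002, 0.006, -1.0]]
wrist_force: [0.9, 0.0, -1.5]
finger_gap: 0.251
grasp_force: 45.0
```

```bash
python3 - <<'E'
from h import *
st();go([.537,-.05+.0,.185],down(0));go([.537,.03,.185],down(0))
E
```

```text
t 4.0 pos [0.4926 0.3488 0.1885] F [ 0.9  0.  -1.5] M [-0.07 -0.   -0.04] q [ 0.61  0.34  1.71 -0.    1.08  0.32] 0.25115803407643716 44.99924719333649
rot [0.0059, -0.003, 0.2914] lin [-0.3947, -0.072, 0.0022]
rot [0.0059, -0.003, 0.2914] lin [-0.3181, -0.0491, 0.0025]
```

```bash
python3 - <<'E'
from h import *
go([.537,-.10,.185],down(0))
E
```

```text
rot [0.0059, -0.003, 0.2914] lin [-0.4426, -0.0864, 0.002]
```

>>> play_rows(
  rot=[
    [0.006, -0.003, 0.291],
    [0.006, -0.003, 0.291],
    [0.006, -0.003, 0.291],
    [0.006, -0.003, 0.291],
    [0.006, -0.003, 0.291],
    [0.006, -0.003, 0.291],
    [0.006, -0.003, 0.291],
    [0.006, -0.003, 0.291],
    [0.006, -0.003, 0.291],
    [0.006, -0.003, 0.291],
  ],
  linear=[
    [-0.04, -0.01, 0],
    [-0.08, -0.02, 0],
    [-0.125, -0.03, 0],
    [-0.17, -0.04, 0],
    [-0.215, -0.05, 0],
    [-0.26, -0.06, 0],
    [-0.305, -0.065, 0],
    [-0.35, -0.07, 0],
    [-0.395, -0.077, 0],
    [-0.443, -0.086, 0.002],
  ],
  grip=[0.015, 0.015, 0.015, 0.015, 0.015, 0.015, 0.015, 0.015, 0.015, 0.015],
)

```text
clock: 5.0
tool_pos: [0.535, -0.1031, 0.1811]
tool_rot: [[-0.001, 1.0, -0.007], [1.0, 0.001, -0.003], [-0.003, -0.007, -1.0]]
wrist_force: [1.3, 0.3, -2.7]
finger_gap: 0.252
grasp_force: 45.0
```

>>> play_rows(
  rot=[
    [0, 0, 0],
    [0, 0, 0],
    [0, 0, 0],
  ],
  linear=[
    [0, 0, 0],
    [0, 0, 0],
    [0, 0, 0],
  ],
  grip=[0.015, 0.015, 0.015],
)

```text
clock: 5.3
tool_pos: [0.5348, -0.1007, 0.1812]
tool_rot: [[-0.001, 1.0, -0.007], [1.0, 0.001, -0.003], [-0.003, -0.007, -1.0]]
wrist_force: [0.2, 0.6, -3.7]
finger_gap: 0.25
grasp_force: 45.0
```

```bash
python3 - <<'E'
from h import *
st();d=r.read_camera("wrist");save("w2",d)
o=r.get_obs()
print("bore tip",[(x["p"],np.round(x["pixel"],1),world(d,*x["pixel"],z=.058)) for x in r.tip_of("bore",d)][:3])
print("foot",[(x["p"],np.round(x["pixel"],1)) for x in r.tip_of("pin_foot",d)][:2], "exp",proj(d,o["tool_pos"]+o["tool_rot"]@[0,0,.053]))
v,u=np.mgrid[0:400,0:640]; P=world(d,u.ravel(),v.ravel())
Q=P[(abs(P[:,2]-.058)<.004)&(abs(P[:,0]-.537)<.05)&(P[:,1]>-.12)&(P[:,1]<.03)];print("bar",np.median(Q[:,2]),Q.min(0),Q.max(0))
st()
E
```

```text
t 5.3 pos [ 0.5348 -0.1007  0.1812] F [ 0.2  0.6 -3.7] M [-0.11  0.03 -0.04] q [-0.19  0.27  1.84 -0.01  1.04 -0.18] 0.2502144168347249 44.99940276145935
bore tip [(0.58, array([320.7, 128.2]), array([ 0.53361723, -0.04658084,  0.058     ]))]
foot [(0.58, array([318.7, 212.9]))] exp [321.66298487 213.11412742]
bar 0.057512508158879205 [ 0.49707871 -0.11992608  0.05436085] [ 0.56507281 -0.00150076  0.06043789]
t 5.45 pos [ 0.5354 -0.1002  0.1819] F [ 0.3 -0.2 -1.3] M [-0.01  0.02 -0.04] q [-0.18  0.27  1.83 -0.01  1.05 -0.18] 0.2511266670368576 44.999356269836426
```

View pics/w2.png

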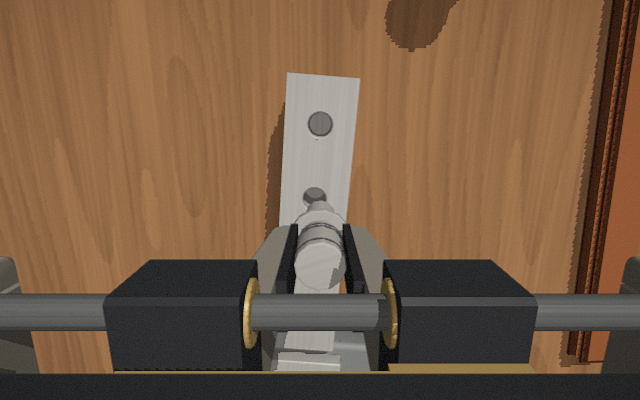

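Wrist view: the outermost bore is at (320,123) on the bar, the middle one at (314,197) is partly hidden by the pin held at (320,215–270). Next I fit the bore rim and the held pin.

```bash
cat >> h.py <<'E'
def borefit(d,px,z,w=22):
    g=cv2.cvtColor(d["frame"],cv2.COLOR_RGB2GRAY);x,y=map(int,px)
    s=g[y-w:y+w,x-w:x+w];s=cv2.resize(s,None,fx=4,fy=4,interpolation=cv2.INTER_CUBIC)
    _,b=cv2.threshold(s,0,255,cv2.THRESH_BINARY_INV+cv2.THRESH_OTSU)
    cs,_=cv2.findContours(b,cv2.RETR_EXTERNAL,cv2.CHAIN_APPROX_NONE)
    c=max(cs,key=cv2.contourArea)[:,0].astype(float);uv=(c+.5)/4-.5+[x-w,y-w]
    W=world(d,uv[:,0],uv[:,1],z=z);(a,b2),ax,_=cv2.fitEllipse((W[:,:2]*1000).astype(np.float32))
    print("bore",round(a,2),round(b2,2),"axes",np.round(ax,1));return a/1000,b2/1000
E
python3 - <<'E'
from h import *
d=r.read_camera("wrist");o=r.get_obs();t=o["tool_pos"];st()
borefit(d,(320,123),.058)
circ(d,t[:2],t[2]+.02,t[2]+.045,.02);circ(d,t[:2],t[2]-.006,t[2]+.001,.02)
v,u=np.mgrid[0:400,0:640]; P=world(d,u.ravel(),v.ravel());m=(np.hypot(P[:,0]-t[0],P[:,1]-t[1])<.02)&(P[:,2]>t[2]-.02)
h=np.histogram(P[m][:,2]-t[2],np.arange(-.02,.05,.002));print([(round(a*1000),n) for a,n in zip(h[1],h[0]) if n])
s=r.read_camera("side");borefit(s,(339,170),.058,14)
t2=r.read_camera("top");borefit(t2,(360,224),.058,9)
save("s2",s,(280,110,400,200),5)
E
```

```text
t 5.5 pos [ 0.5355 -0.1003  0.182 ] F [-0.3 -0.1 -3. ] M [-0.06  0.06 -0.01] q [-0.18  0.27  1.83 -0.01  1.05 -0.18] 0.2504462116299108 44.99933123588562
bore 532.91 -42.86 axes [20.8 21.7]
circ 535.5 -97.0 r 18.5 z 0.2122 3174
circ 535.4 -91.1 r 17.4 z 0.1782 654
[(-10, np.int64(20)), (-8, np.int64(56)), (-6, np.int64(253)), (-4, np.int64(325)), (-2, np.int64(54)), (0, np.int64(42)), (2, np.int64(85)), (4, np.int64(97)), (6, np.int64(88)), (8, np.int64(121)), (10, np.int64(85)), (12, np.int64(112)), (14, np.int64(96)), (16, np.int64(103)), (18, np.int64(118)), (20, np.int64(108)), (22, np.int64(91)), (24, np.int64(138)), (26, np.int64(173)), (28, np.int64(824)), (30, np.int64(1303)), (32, np.int64(89)), (34, np.int64(73)), (36, np.int64(81)), (38, np.int64(87)), (40, np.int64(73)), (42, np.int64(92)), (44, np.int64(82)), (46, np.int64(85))]
bore 568.12 -68.72 axes [17.5 90.4]
bore 537.39 -43.4 axes [20.7 21.6]
```

View pics/s2.png

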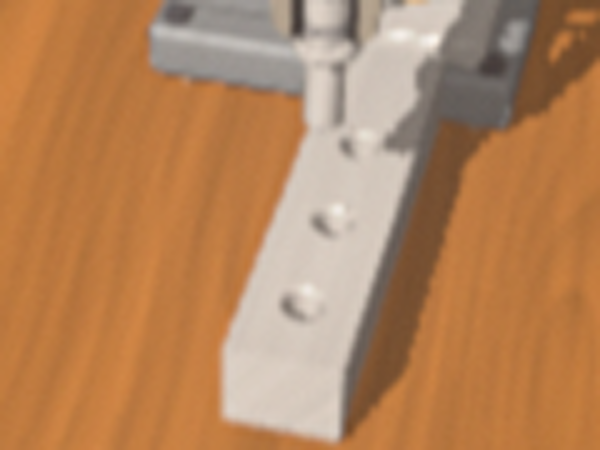

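Side crop: the bar carries three bores, the outermost at crop (302,302), and the pin hangs straight in the fingers past them.

```bash
python3 - <<'E'
from h import *
for k in range(2):
    d=r.read_camera("wrist");o=r.get_obs();t=o["tool_pos"];R=o["tool_rot"]
    v,u=np.mgrid[0:400,0:640]; P=(world(d,u.ravel(),v.ravel())-t)@R   # tool frame
    for za,zb,rad in((-.0335,-.028,12),(.002,.005,17)):
        Q=P[(P[:,2]>za)&(P[:,2]<zb)&(abs(P[:,1])<.004)&(abs(P[:,0])<.03)]*1000
        print("tool x range",Q[:,0].min(),Q[:,0].max(),"z",np.median(Q[:,2]))
        # grip side extents in tool y not visible (fingers)
    b=borefit(d,(320,123),.0578);print("bore rel tool",R.T@(np.r_[b,.0578]-t))
s=r.read_camera("side");x=r.tip_of("bore",s)
print([(i["p"],i["pixel"],world(s,*i["pixel"],z=.058)) for i in x])
f=r.tip_of("pin_foot",s);print("foot",[(i["p"],i["pixel"]) for i in f],"exp",proj(s,t+R@[0,0,.0535]))
tp=r.read_camera("top");f=r.tip_of("stop_pin",tp);print([(i["p"],i["pixel"]) for i in f],"exp",proj(tp,t+R@[0,0,.0095]))
E
```

```text
tool x range -11.687125712789102 12.012894083953206 z -30.365519662630717
tool x range 9.810878577252424 17.075025634354 z 3.7445817358347364
bore 532.91 -42.86 axes [20.8 21.6]
bore rel tool [ 0.05844017 -0.00196436  0.12413147]
tool x range -11.73136766689004 11.962998398068239 z -30.362492095732648
tool x range 9.770755353246466 16.848414836314053 z 3.6807109666030025
bore 532.92 -42.87 axes [20.8 21.6]
bore rel tool [ 0.05857407 -0.0019964   0.12414566]
[(0.74, [338.8, 172.9], array([ 0.53359811, -0.03248785,  0.058     ]))]
foot [(0.98, [287.6, 388.8]), (0.72, [343.8, 133.0]), (0.64, [333.6, 397.2]), (0.42, [319.0, 253.1])] exp [343.50377872 132.75016514]
[(0.74, [173.1, 255.2]), (0.58, [172.9, 222.6]), (0.44, [389.0, 221.1])] exp [390.19266969 222.1500499 ]
```

```bash
cat >> h.py <<'E'
B=np.array([.5329,-.0429,.0578]);PF=np.array([0,0,.0537])
def tilt(deg): # pin top leaning to -x (towards robot)
    return Ro.from_euler('y',-deg,degrees=True).as_matrix()@down(0)
def foot(off,deg): # foot centre at bore+off, lean deg
    R=tilt(deg);go(B+np.array(off)-R@PF,R)
def fst():
    st();o=r.get_obs();R=o["tool_rot"];print("foot rel bore mm",np.round((o["tool_pos"]+R@PF-B)*1000,2),"lean",np.degrees(np.arcsin(R[0,2])).round(2),np.degrees(np.arcsin(R[1,2])).round(2))
E
python3 - <<'E'
from h import *
fst();foot([.0012,0,.020],15);print(tilt(15)[:,2])
E
```

```text
t 5.95 pos [ 0.5356 -0.1015  0.1821] F [ 0.1  0.2 -2. ] M [-0.09  0.01 -0.02] q [-0.19  0.27  1.83 -0.01  1.05 -0.18] 0.25356841530609614 44.99932408332825
foot rel bore mm [  2.44 -58.79  70.62] lean -0.31 -0.22
rot [-0.2672, 0.0037, 0.0011] lin [0.0588, -0.0151, 0.0523]
[ 0.25881905  0.         -0.96592583]
```

>>> play_rows(
  rot=[
    [-0.1, 0.003, 0.001],
    [-0.2, 0.003, 0.001],
    [-0.267, 0.004, 0.001],
    [-0.267, 0.004, 0.001],
    [-0.267, 0.004, 0.001],
    [-0.267, 0.004, 0.001],
  ],
  linear=[
    [0.02, -0.005, 0.01],
    [0.04, -0.01, 0.02],
    [0.059, -0.015, 0.035],
    [0.059, -0.015, 0.048],
    [0.059, -0.015, 0.052],
    [0.059, -0.015, 0.052],
  ],
  grip=[0.015, 0.015, 0.015, 0.015, 0.015, 0.015],
)

```text
clock: 6.55
tool_pos: [0.5205, -0.0429, 0.1298]
tool_rot: [[-0.0, 0.966, 0.258], [1.0, -0.0, 0.0], [0.0, 0.258, -0.966]]
wrist_force: [0.4, -0.0, -1.7]
finger_gap: 0.254
grasp_force: 45.0
```

```bash
python3 - <<'E'
from h import *
s=r.read_camera("side");w=r.read_camera("wrist");fst()
o=r.get_obs();F=o["tool_pos"]+o["tool_rot"]@PF
print("foot exp side",proj(s,F),[(i["p"],i["pixel"]) for i in r.tip_of("pin_foot",s)],"bore px",proj(s,B))
a=cv2.resize(s["frame"][120:200,290:390],None,fx=6,fy=6,interpolation=2);save("s3",{"frame":a})
b=w["frame"][60:300,200:440];save("w3",{"frame":b},None,2)
foot([.0012,0,.004],15)
E
```

```text
t 6.65 pos [ 0.5213 -0.0431  0.1306] F [ 0.7  0.1 -1.9] M [-0.06  0.3  -0.03] q [-0.1   0.18  2.12  0.05  0.57 -0.14] 0.2520636888700373 44.99908626079559
foot rel bore mm [ 2.33 -0.18 20.91] lean 15.03 0.0
foot exp side [339.09890286 163.70438765] [(0.69, [286.7, 390.3]), (0.57, [334.4, 399.0]), (0.56, [339.4, 164.5])] bore px [339.75904894 170.13059767]
rot [0.0008, -0.0, -0.0004] lin [0.0002, -0.0055, 0.0161]
```

View pics/s3.png

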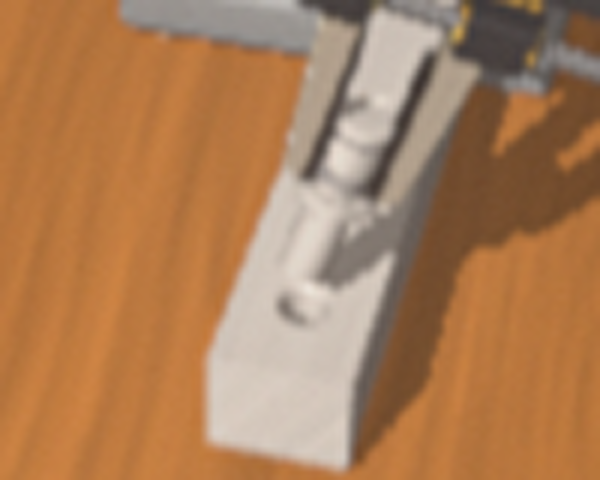

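View pics/w3.png

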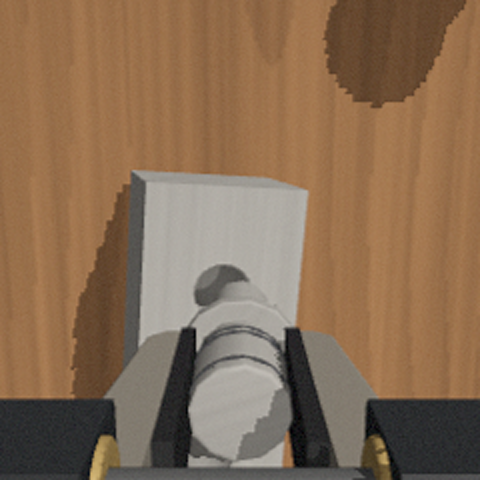

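Side crop: the leaning pin's foot hangs right over the outer bore (300,305). The wrist crop agrees, bore at (222,287) just beyond the foot.

>>> play_rows(
  rot=[
    [0, 0, 0],
    [0, 0, 0],
    [0, 0, 0],
    [0, 0, 0],
    [0, 0, 0],
    [0, 0, 0],
  ],
  linear=[
    [0, -0.0015, 0.004],
    [0, -0.003, 0.009],
    [0, -0.0045, 0.013],
    [0, -0.0055, 0.016],
    [0, -0.0055, 0.016],
    [0, -0.0055, 0.016],
  ],
  grip=[0.015, 0.015, 0.015, 0.015, 0.015, 0.015],
)

```text
clock: 7.3
tool_pos: [0.5191, -0.0427, 0.113]
tool_rot: [[-0.0, 0.966, 0.258], [1.0, -0.0, 0.0], [0.0, 0.258, -0.966]]
wrist_force: [0.0, -1.1, -2.0]
finger_gap: 0.248
grasp_force: 45.0
```

```bash
python3 - <<'E'
from h import *
fst();foot([.0010,0,-.002],15)
E
```

```text
t 7.3 pos [ 0.5191 -0.0427  0.113 ] F [ 0.  -1.1 -2. ] M [-0.03  0.33  0.02] q [-0.1   0.21  2.14  0.05  0.53 -0.15] 0.24768416975111854 44.99910056591034
foot rel bore mm [0.05 0.2  3.28] lean 14.97 0.02
rot [-0.0005, -0.0003, -0.0] lin [-0.0002, -0.0005, 0.0053]
```

>>> play_rows(
  rot=[
    [0, 0, 0],
    [0, 0, 0],
    [0, 0, 0],
    [0, 0, 0],
    [0, 0, 0],
    [0, 0, 0],
    [0, 0, 0],
  ],
  linear=[
    [0, 0, 0.0008],
    [0, 0, 0.0016],
    [0, 0, 0.0024],
    [0, 0, 0.0032],
    [0, 0, 0.0038],
    [0, 0, 0.0038],
    [0, 0, 0.0038],
  ],
  grip=[0.015, 0.015, 0.015, 0.015, 0.015, 0.015, 0.015],
)

```text
clock: 8.0
tool_pos: [0.5201, -0.0427, 0.1094]
tool_rot: [[-0.0, 0.966, 0.259], [1.0, -0.0, 0.0], [0.0, 0.259, -0.966]]
wrist_force: [0.4, -0.8, -2.5]
finger_gap: 0.253
grasp_force: 45.0
```

```bash
python3 - <<'E'
from h import *
fst();foot([.0010,0,-.002],15);s=r.read_camera("side");fst()
E
```

```text
t 8.0 pos [ 0.5201 -0.0427  0.1094] F [ 0.4 -0.8 -2.5] M [-0.05  0.3  -0.02] q [-0.1   0.22  2.14  0.05  0.52 -0.15] 0.253032005024754 44.99916851520538
foot rel bore mm [ 1.07  0.19 -0.3 ] lean 14.98 0.01
rot [-0.0003, -0.0003, -0.0] lin [-0.0002, -0.0005, 0.0016]
t 8.05 pos [ 0.5201 -0.0427  0.1094] F [-0.3 -0.3 -2.4] M [-0.04  0.31  0.02] q [-0.1   0.22  2.14  0.05  0.52 -0.15] 0.248701053398526 44.9991238117218
foot rel bore mm [ 1.08  0.18 -0.3 ] lean 14.98 0.01
```

>>> play_rows(
  rot=[
    [0, 0, 0],
    [0, 0, 0],
    [0, 0, 0],
    [0, 0, 0],
    [0, 0, 0],
    [0, 0, 0],
  ],
  linear=[
    [0, -0.0001, 0.0005],
    [0, -0.0003, 0.001],
    [0, -0.0004, 0.0014],
    [0, -0.0005, 0.0018],
    [0, -0.0005, 0.0018],
    [0, -0.0005, 0.0018],
  ],
  grip=[0.015, 0.015, 0.015, 0.015, 0.015, 0.015],
)

```text
clock: 8.65
tool_pos: [0.5202, -0.0427, 0.1076]
tool_rot: [[-0.0, 0.966, 0.259], [1.0, -0.0, 0.0], [0.0, 0.259, -0.966]]
wrist_force: [0.5, 0.5, -2.4]
finger_gap: 0.251
grasp_force: 45.0
```

```bash
python3 - <<'E'
from h import *
fst();fst()
E
```

```text
t 8.65 pos [ 0.5202 -0.0427  0.1076] F [ 0.5  0.5 -2.4] M [-0.13  0.21 -0.  ] q [-0.1   0.22  2.14  0.05  0.52 -0.15] 0.25076896814736555 44.99916136264801
foot rel bore mm [ 1.18  0.17 -2.1 ] lean 14.99 0.01
t 8.65 pos [ 0.5202 -0.0427  0.1076] F [ 0.5  0.5 -2.4] M [-0.13  0.21 -0.  ] q [-0.1   0.22  2.14  0.05  0.52 -0.15] 0.25076896814736555 44.99916136264801
foot rel bore mm [ 1.18  0.17 -2.1 ] lean 14.99 0.01
```

```bash
python3 - <<'E'
from h import *
for x,z,a in((.0007,-.0027,11),(.0004,-.0033,8),(.0002,-.0040,4)): foot([x,0,z],a)
E
```

```text
rot [0.0697, -0.0002, -0.0] lin [-0.0002, 0.0031, 0.0006]
rot [0.1221, -0.0002, -0.0] lin [-0.0002, 0.0055, 0.0014]
rot [0.1919, -0.0002, -0.0] lin [-0.0002, 0.0088, 0.0026]
```

>>> play_rows(
  rot=[
    [0.035, 0, 0],
    [0.07, 0, 0],
    [0.096, 0, 0],
    [0.122, 0, 0],
    [0.122, 0, 0],
    [0.122, 0, 0],
  ],
  linear=[
    [-0.0001, 0.0015, 0.0003],
    [-0.0002, 0.0031, 0.0006],
    [-0.0002, 0.0043, 0.001],
    [-0.0002, 0.0055, 0.0014],
    [-0.0002, 0.0055, 0.0014],
    [-0.0002, 0.0055, 0.0014],
  ],
  grip=[0.015, 0.015, 0.015, 0.015, 0.015, 0.015],
)

```text
clock: 9.25
tool_pos: [0.526, -0.0429, 0.1075]
tool_rot: [[-0.0, 0.99, 0.14], [1.0, 0.0, 0.0], [0.0, 0.14, -0.99]]
wrist_force: [3.5, -0.2, -2.0]
finger_gap: 0.253
grasp_force: 45.0
```

```bash
python3 - <<'E'
from h import *
fst()
for x,z,a in((.0002,-.0040,4),(.0001,-.0044,2),(0,-.0047,0)): foot([x,0,z],a)
E
```

```text
t 9.25 pos [ 0.526  -0.0429  0.1075] F [ 3.5 -0.2 -2. ] M [-0.08 -0.24 -0.05] q [-0.09  0.27  2.04  0.02  0.69 -0.11] 0.2529212672150335 44.99939203262329
foot rel bore mm [ 0.59 -0.   -3.42] lean 8.05 0.01
rot [0.0707, -0.0002, 0.0001] lin [0.0, 0.0033, 0.0007]
rot [0.1056, -0.0002, 0.0001] lin [0.0, 0.005, 0.0012]
rot [0.1405, -0.0002, 0.0001] lin [0.0, 0.0068, 0.0017]
```

```bash
sed -i 's/^B=.*;PF/B=np.array([.5335,-.0429,.0578]);PF/' h.py; python3 - <<'E'
from h import *
fst()
for x,z,a in((.0002,-.0040,4),(.0001,-.0044,2),(0,-.0047,0)): foot([x,0,z],a)
E
```

```text
t 9.25 pos [ 0.526  -0.0429  0.1075] F [ 3.5 -0.2 -2. ] M [-0.08 -0.24 -0.05] q [-0.09  0.27  2.04  0.02  0.69 -0.11] 0.2529212672150335 44.99939203262329
foot rel bore mm [-0.01 -0.   -3.42] lean 8.05 0.01
rot [0.0707, -0.0002, 0.0001] lin [0.0, 0.0039, 0.0007]
rot [0.1056, -0.0002, 0.0001] lin [0.0, 0.0056, 0.0013]
rot [0.1405, -0.0002, 0.0001] lin [0.0, 0.0074, 0.0018]
```

>>> play_rows(
  rot=[
    [0.03, 0, 0],
    [0.071, 0, 0],
    [0.071, 0, 0],
    [0.106, 0, 0],
    [0.106, 0, 0],
    [0.106, 0, 0],
  ],
  linear=[
    [0, 0.0022, 0.0003],
    [0, 0.0041, 0.0007],
    [0, 0.0041, 0.0007],
    [0, 0.0058, 0.0013],
    [0, 0.0058, 0.0013],
    [0, 0.0058, 0.0013],
  ],
  grip=[0.015, 0.015, 0.015, 0.015, 0.015, 0.015],
)

```text
clock: 9.85
tool_pos: [0.5314, -0.0429, 0.1069]
tool_rot: [[-0.0, 0.999, 0.035], [1.0, 0.0, 0.0], [0.0, 0.035, -0.999]]
wrist_force: [1.6, -0.2, -3.8]
finger_gap: 0.256
grasp_force: 45.0
```

```bash
python3 - <<'E'
from h import *
fst()
foot([0,0,-.0047],0)
E
```

```text
t 9.85 pos [ 0.5314 -0.0429  0.1069] F [ 1.6 -0.2 -3.8] M [-0.21 -0.31 -0.01] q [-0.09  0.33  1.95  0.    0.83 -0.09] 0.2555343459144642 44.9993097782135
foot rel bore mm [-0.26  0.01 -4.58] lean 1.99 0.02
rot [0.0347, -0.0003, 0.0001] lin [0.0, 0.0021, 0.0002]
```

>>> play_rows(
  rot=[
    [0.017, 0, 0],
    [0.0347, 0, 0],
    [0.0347, 0, 0],
    [0.0347, 0, 0],
  ],
  linear=[
    [0, 0.0012, 0.0001],
    [0, 0.0023, 0.0002],
    [0, 0.0023, 0.0002],
    [0, 0.0023, 0.0002],
  ],
  grip=[0.015, 0.015, 0.015, 0.015],
)

```text
clock: 10.25
tool_pos: [0.5337, -0.0428, 0.1068]
tool_rot: [[-0.0, 1.0, -0.002], [1.0, 0.0, 0.0], [0.0, -0.002, -1.0]]
wrist_force: [0.3, -0.9, -1.5]
finger_gap: 0.252
grasp_force: 45.0
```

```bash
python3 - <<'E'
from h import *
fst()
foot([0,0,-.0087],0)
E
```

```text
t 10.25 pos [ 0.5337 -0.0428  0.1068] F [ 0.3 -0.9 -1.5] M [-0.14 -0.    0.02] q [-0.08  0.35  1.92  0.    0.88 -0.08] 0.25216051363527625 44.99924898147583
foot rel bore mm [ 0.14  0.07 -4.74] lean -0.11 0.02
rot [-0.0019, -0.0004, 0.0001] lin [-0.0001, -0.0002, 0.004]
```

Upright, in the bore, with no load. Sliding down slowly.

>>> play_rows(
  rot=[
    [-0.002, 0, 0],
    [-0.002, 0, 0],
    [-0.002, 0, 0],
    [-0.002, 0, 0],
    [-0.002, 0, 0],
    [-0.002, 0, 0],
    [-0.002, 0, 0],
  ],
  linear=[
    [0, 0, 0.001],
    [0, 0, 0.002],
    [0, 0, 0.003],
    [0, 0, 0.004],
    [0, 0, 0.005],
    [0, 0, 0.006],
    [0, 0, 0.006],
  ],
  grip=[0.015, 0.015, 0.015, 0.015, 0.015, 0.015, 0.015],
)

```text
clock: 10.95
tool_pos: [0.5339, -0.0429, 0.1008]
tool_rot: [[-0.0, 1.0, 0.001], [1.0, 0.0, 0.0], [0.0, 0.001, -1.0]]
wrist_force: [0.5, -0.2, -3.0]
finger_gap: 0.253
grasp_force: 45.0
```

```bash
python3 - <<'E'
from h import *
fst()
E
```

```text
t 10.95 pos [ 0.5339 -0.0429  0.1008] F [ 0.5 -0.2 -3. ] M [-0.18  0.07 -0.02] q [-0.08  0.36  1.92  0.    0.86 -0.08] 0.2528802814419296 44.99919533729553
foot rel bore mm [  0.38   0.   -10.7 ] lean 0.03 0.02
```

>>> play_rows(
  rot=[
    [0, 0, 0],
    [0, 0, 0],
    [0, 0, 0],
    [0, 0, 0],
    [0, 0, 0],
    [0, 0, 0],
    [0, 0, 0],
    [0, 0, 0],
    [0, 0, 0],
    [0, 0, 0],
  ],
  linear=[
    [0, 0, 0.0015],
    [0, 0, 0.003],
    [0, 0, 0.0045],
    [0, 0, 0.006],
    [0, 0, 0.0075],
    [0, 0, 0.009],
    [0, 0, 0.0105],
    [0, 0, 0.012],
    [0, 0, 0.0135],
    [0, 0, 0.0135],
  ],
  grip=[0.015, 0.015, 0.015, 0.015, 0.015, 0.015, 0.015, 0.015, 0.015, 0.015],
)

```text
clock: 11.95
tool_pos: [0.5339, -0.0429, 0.0873]
tool_rot: [[0.0, 1.0, 0.001], [1.0, -0.0, 0.0], [0.0, 0.001, -1.0]]
wrist_force: [-0.3, -0.1, -2.8]
finger_gap: 0.25
grasp_force: 45.0
```

```bash
python3 - <<'E'
from h import *
fst()
E
```

```text
t 11.95 pos [ 0.5339 -0.0429  0.0873] F [-0.3 -0.1 -2.8] M [-0.19  0.15  0.03] q [-0.08  0.38  1.93  0.    0.83 -0.08] 0.25031170971684097 44.99911308288574
foot rel bore mm [  0.46  -0.   -24.22] lean 0.04 0.02
```

>>> play_rows(
  rot=[
    [0, 0, 0],
    [0, 0, 0],
    [0, 0, 0],
    [0, 0, 0],
    [0, 0, 0],
    [0, 0, 0],
    [0, 0, 0],
    [0, 0, 0],
    [0, 0, 0],
    [0, 0, 0],
  ],
  linear=[
    [0, 0, 0.002],
    [0, 0, 0.004],
    [0, 0, 0.006],
    [0, 0, 0.008],
    [0, 0, 0.01],
    [0, 0, 0.012],
    [0, 0, 0.0135],
    [0, 0, 0.015],
    [0, 0, 0.016],
    [0, 0, 0.016],
  ],
  grip=[0.015, 0.015, 0.015, 0.015, 0.015, 0.015, 0.015, 0.015, 0.015, 0.015],
)

```text
clock: 12.95
tool_pos: [0.5339, -0.0429, 0.0713]
tool_rot: [[-0.0, 1.0, 0.001], [1.0, 0.0, 0.0], [0.0, 0.001, -1.0]]
wrist_force: [-0.1, -0.9, -3.1]
finger_gap: 0.252
grasp_force: 45.0
```

>>> play_rows(
  rot=[
    [0, 0, 0],
    [0, 0, 0],
    [0, 0, 0],
    [0, 0, 0],
    [0, 0, 0],
    [0, 0, 0],
  ],
  linear=[
    [0, 0, 0.0005],
    [0, 0, 0.001],
    [0, 0, 0.0015],
    [0, 0, 0.002],
    [0, 0, 0.0025],
    [0, 0, 0.0025],
  ],
  grip=[0.015, 0.015, 0.015, 0.015, 0.015, 0.015],
)

```text
clock: 13.55
tool_pos: [0.534, -0.0429, 0.0689]
tool_rot: [[-0.0, 1.0, 0.001], [1.0, 0.0, 0.0], [0.0, 0.001, -1.0]]
wrist_force: [-0.3, -1.5, -3.1]
finger_gap: 0.252
grasp_force: 45.0
```

>>> play_rows(
  rot=[
    [0, 0, 0],
    [0, 0, 0],
    [0, 0, 0],
    [0, 0, 0],
    [0, 0, 0],
  ],
  linear=[
    [0, 0, 0.0003],
    [0, 0, 0.0006],
    [0, 0, 0.0009],
    [0, 0, 0.0012],
    [0, 0, 0.0012],
  ],
  grip=[0.015, 0.015, 0.015, 0.015, 0.015],
)

```text
clock: 14.05
tool_pos: [0.534, -0.0429, 0.0678]
tool_rot: [[-0.0, 1.0, 0.001], [1.0, 0.0, 0.0], [0.0, 0.001, -1.0]]
wrist_force: [-0.9, -1.1, -3.0]
finger_gap: 0.25
grasp_force: 45.0
```

>>> play_rows(
  rot=[
    [0, 0, 0],
    [0, 0, 0],
    [0, 0, 0],
  ],
  linear=[
    [0, 0, 0.0003],
    [0, 0, 0.0005],
    [0, 0, 0.0005],
  ],
  grip=[0.015, 0.015, 0.015],
)

```text
clock: 14.35
tool_pos: [0.534, -0.0429, 0.0673]
tool_rot: [[-0.0, 1.0, 0.001], [1.0, 0.0, 0.0], [0.0, 0.001, -1.0]]
wrist_force: [-1.0, -1.7, -1.7]
finger_gap: 0.252
grasp_force: 45.0
```

>>> play_rows(
  rot=[
    [0, 0, 0],
    [0, 0, 0],
    [0, 0, 0],
  ],
  linear=[
    [0, 0, 0.0002],
    [0, 0, 0.0004],
    [0, 0, 0.0004],
  ],
  grip=[0.015, 0.015, 0.015],
)

```text
clock: 14.65
tool_pos: [0.534, -0.0429, 0.0671]
tool_rot: [[-0.0, 1.0, 0.001], [1.0, 0.0, 0.0], [0.0, 0.001, -1.0]]
wrist_force: [-2.1, -1.1, 3.8]
finger_gap: 0.25
grasp_force: 45.0
```

>>> play_rows(
  rot=[
    [0, 0, 0],
    [0, 0, 0],
    [0, 0, 0],
  ],
  linear=[
    [0, 0, 0.0002],
    [0, 0, 0.0003],
    [0, 0, 0.0003],
  ],
  grip=[0.015, 0.015, 0.015],
)

```text
clock: 14.95
tool_pos: [0.534, -0.0429, 0.0671]
tool_rot: [[-0.0, 1.0, 0.001], [1.0, 0.0, 0.0], [0.0, 0.001, -1.0]]
wrist_force: [-4.1, -1.5, 7.7]
finger_gap: 0.246
grasp_force: 45.0
```

>>> play_rows(
  rot=[
    [0, 0, 0],
    [0, 0, 0],
    [0, 0, 0],
  ],
  linear=[
    [0, -0.0002, 0.0001],
    [0, -0.0004, 0.0002],
    [0, -0.0004, 0.0002],
  ],
  grip=[0.015, 0.015, 0.015],
)

```text
clock: 15.25
tool_pos: [0.534, -0.043, 0.0671]
tool_rot: [[-0.0, 1.0, 0.002], [1.0, 0.0, 0.0], [0.0, 0.002, -1.0]]
wrist_force: [-1.9, -1.4, 8.6]
finger_gap: 0.247
grasp_force: 45.0
```

```bash
python3 - <<'E'
from h import *
fst()
E
```

```text
t 15.25 pos [ 0.534  -0.043   0.0671] F [-1.9 -1.4  8.6] M [-0.36  0.71  0.02] q [-0.08  0.41  1.94  0.    0.79 -0.08] 0.24736673598517162 45.004953145980835
foot rel bore mm [  0.61  -0.05 -44.45] lean 0.1 0.01
```

>>> play_rows(
  rot=[
    [0, 0, 0],
    [0, 0, 0],
    [0, 0, 0],
  ],
  linear=[
    [0, 0, 0.0001],
    [0, 0, 0.0002],
    [0, 0, 0.0002],
  ],
  grip=[0.015, 0.015, 0.015],
)

```text
clock: 15.55
tool_pos: [0.534, -0.043, 0.067]
tool_rot: [[-0.0, 1.0, 0.002], [1.0, 0.0, 0.0], [0.0, 0.002, -1.0]]
wrist_force: [-3.9, -1.7, 10.5]
finger_gap: 0.249
grasp_force: 45.0
```

>>> play_rows(
  rot=[
    [0, 0, 0],
    [0, 0, 0],
  ],
  linear=[
    [0, 0, 0],
    [0, 0, 0],
  ],
  grip=[0.015, 0.015],
)

```text
clock: 15.75
tool_pos: [0.534, -0.043, 0.067]
tool_rot: [[0.0, 1.0, 0.002], [1.0, -0.0, 0.0], [0.0, 0.002, -1.0]]
wrist_force: [-4.8, -1.9, 10.8]
finger_gap: 0.252
grasp_force: 45.0
```

>>> play_rows(
  rot=[
    [0, 0, 0],
    [0, 0, 0],
    [0, 0, 0],
    [0, 0, 0],
    [0, 0, 0],
    [0, 0, 0],
    [0, 0, 0],
  ],
  linear=[
    [0, 0, 0],
    [0, 0, 0],
    [0, 0, 0],
    [0, 0, 0],
    [0, 0, 0],
    [0, 0, 0],
    [0, 0, 0],
  ],
  grip=[0.015, 0.015, 0.015, 0.015, 0.015, 0.015, 0.015],
)

```text
clock: 16.45
tool_pos: [0.534, -0.043, 0.067]
tool_rot: [[0.0, 1.0, 0.002], [1.0, -0.0, 0.0], [0.0, 0.002, -1.0]]
wrist_force: [-3.6, -2.1, 10.9]
finger_gap: 0.246
grasp_force: 45.0
```

>>> play_rows(
  rot=[
    [0, 0, 0],
    [0, 0, 0],
    [0, 0, 0],
    [0, 0, 0],
    [0, 0, 0],
    [0, 0, 0],
    [0, 0, 0],
  ],
  linear=[
    [0, 0, 0],
    [0, 0, 0],
    [0, 0, 0],
    [0, 0, 0],
    [0, 0, 0],
    [0, 0, 0],
    [0, 0, 0],
  ],
  grip=[0.015, 0.015, 0.015, 0.015, 0.015, 0.015, 0.015],
)

```text
clock: 17.15
tool_pos: [0.534, -0.043, 0.067]
tool_rot: [[-0.0, 1.0, 0.002], [1.0, 0.0, 0.0], [0.0, 0.002, -1.0]]
wrist_force: [-4.2, -1.1, 10.2]
finger_gap: 0.249
grasp_force: 45.0
```

>>> play_rows(
  rot=[
    [0, 0, 0],
    [0, 0, 0],
    [0, 0, 0],
    [0, 0, 0],
    [0, 0, 0],
    [0, 0, 0],
  ],
  linear=[
    [0, 0.0, -0.0004],
    [0, 0.0, -0.0004],
    [0, 0, -0.0004],
    [0, 0, -0.0004],
    [0, 0, -0.0004],
    [0, 0, -0.0004],
  ],
  grip=[0.015, 0.03, 0.05, 0.06, 0.06, 0.06],
)

```text
clock: 17.75
tool_pos: [0.5336, -0.0429, 0.0665]
tool_rot: [[-0.0, 1.0, 0.001], [1.0, 0.0, 0.0], [0.0, 0.001, -1.0]]
wrist_force: [-0.4, -0.4, -0.2]
finger_gap: 0.644
grasp_force: 0.0
```

>>> play_rows(
  rot=[
    [0, 0, 0],
    [0, 0, 0],
    [0, 0, 0],
    [0, 0, 0],
    [0, 0, 0],
    [0, 0, 0],
    [0, 0, 0],
  ],
  linear=[
    [0, 0, -0.005],
    [0, 0, -0.02],
    [0, 0, -0.045],
    [0, 0, -0.075],
    [0, 0, -0.1],
    [0, 0, -0.12],
    [0, 0, -0.12],
  ],
  grip=[0.06, 0.06, 0.06, 0.06, 0.06, 0.06, 0.06],
)

```text
clock: 18.45
tool_pos: [0.5353, -0.0431, 0.1896]
tool_rot: [[-0.0, 1.0, 0.006], [1.0, 0.0, -0.0], [-0.0, 0.006, -1.0]]
wrist_force: [0.7, 0.4, -1.0]
finger_gap: 0.653
grasp_force: 0.0
```

```bash
python3 - <<'E'
from h import *
w=r.read_camera("wrist");st();circ(w,(.5335,-.043),.09,.104,.02);circ(w,(.5335,-.043),.0615,.067,.03)
s=r.read_camera("side");save("s4",{"frame":s["frame"][110:350,230:400]},None,2.5)
E
```

```text
t 18.5 pos [ 0.5344 -0.043   0.1879] F [-0.4  0.5 -0.3] M [-0.09  0.08  0.02] q [-0.08  0.24  1.85  0.    1.04 -0.08] 0.6512118392635319 0.0
circ 532.6 -43.0 r 12.1 z 0.0973 698
circ 532.5 -42.7 r 16.7 z 0.0634 355
```

View pics/s4.png

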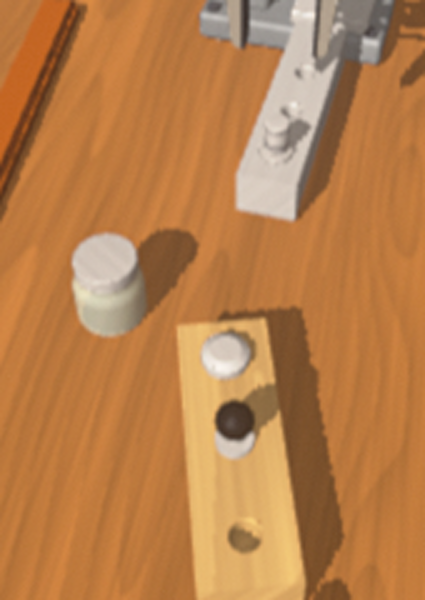

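The pin is seated upright in the outer bore (crop 277,135), with its collar top at 63.4 mm, which puts the collar flat on the bar. The rack place is empty, and the die, ball pin and jar are where they were.

```bash
python3 -c "
from plant import r
print(r.job_done())"
```

```text
the job is handed in; nothing more can be done
None
```

The plain-grip stop pin is seated in the press's outermost bore, its collar pressed onto the bar for over a second at about 13 N by my estimate (wrist reading 10–11 N plus the pin's weight), then released; the other tooling and the jar were not disturbed, and the job was handed in at about 18.6 s.

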